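# Close up the tile row on a mosaic panel

### The arm

A 7-joint arm with a two-finger parallel gripper is mounted at the origin on the work surface. World frame = base frame: x ahead of the robot, y to its left, z up, the work surface at z = 0. Lengths are in m, angles in rad, forces in N, time in s.
With the tool pointing down it reaches from about 0.425 to 0.875 m from the base axis. Payload 4.7 kg.
Tool frame: the origin (TCP) lies at the very end of the fingers, on their centre line; the grasp point (between the pads) lies behind it (ctrl.tcp_to_grasp is the y of the grasp point in the tool frame, in m); y points along the fingers, x is the direction in which the jaws open and shut, and the axes are right-handed (so a half turn about y gives the same grasp; the last joint's range is limited). The gripper opens to 87 mm and grips with 3 to 60 N. Pads are 19 mm wide; open, the fingers measure 117 mm over their backs; the gripper's body (75 mm by 190 mm) begins 51 mm behind the grasp point.
Start: joints at [-1.14, 0.321, -0.07, 1.45, 0.023, 1.371, -0.057], TCP at [0.263, 0.594, 0.223] pointing down, gripper open.
Joint ranges: [-2.86, 2.86], [-0.3, 2.09], [-1.38, 1.24], [0.06, 2.45], [-1.56, 4.7], [0.09, 2.05], [-2.69, 2.69]. Speed limits (rad/s): [2.57, 2.57, 3.14, 3.14, 3.14, 3.14, 3.14].

### API

Orientations are given as a rotation vector (axis times angle).
In Python, from bench import ctrl, get_image, workorder gives the robot as it stands.
- The arm moves only by the tool drive_tool, never from a script. Its argument "increments" is text: rows parted by semicolons, each of 5 numbers parted by spaces: the shift along the tool's x, y, z in mm, then the turn about the tool's y in degrees, then the closure in counts, from 0 (fully open) to 255 (shut). In form: tx ty tz yaw fingers; .... A call has 1 to 20 rows; each row shifts and turns the commanded pose from where the row before left it, along the tool's axes as they then stand; what a row does not reach is not made up. A row lasts 1/8 s, in which the tool goes at most 62.5 mm and 10.7 degrees, less where a joint would pass 70% of its speed; a pose out of reach is approached as far as the arm can. A call is refused whole if a number of a shift passes 62.5 or a number of a turn 10.7, either way. A call with a gripper value outside its range is refused whole. The fingers move at their own pace and stop on an object; "squeeze" is the grip in N (left out, the last holds). Time passes only in rows, so rows that do not move let the fingers close. It gives the time, the measured TCP pose, the force and the opening at its end, in the units of the state.
- ctrl.get_state(): the state, without advancing time (a new reading comes with each control period).
- get_image(name): name is "scene" or "top"; returns a dict with "img" (400x640x3 uint8, red, green, blue), "mtx" (3x3 intrinsics, pixels), "camera_from_world" (4x4, takes a point from world to camera coordinates). Camera axes: x right, y up, looking along -z (the intrinsics and any distortion apply to the point x, -y, -z); pixel columns grow to the right and rows downward; lengths in m; the calibration is good to about 2 mm. A picture is of the moment at which its call begins. There is no depth.
- workorder.close_job(): hands the job in, once; it reports no verdict.
The state is a dict: "time": time; "joint_positions": joint angles; "qd": joint speeds; "joint_torque": joint torques, N m; "position": TCP position; "tool_rot": TCP orientation; "ft_force": force on the tool from outside, world axes, zero at the start; "torque": the same for the moment, N m; "grip_width": opening from 0.0 (shut) to 1.0 (fully open).
Only numpy, scipy, OpenCV 4.12 (cv2) and the standard library are available. Lean on these libraries where they do the work, as an engineer would, in place of code of your own. Each camera call takes 0.05 s, during which the arm holds its last target.

### The job

On the mosaic panel, close the row of tiles along the wooden batten: set the loose blue tile flat in the row beside the amber tile, long side along the batten, with both tiles flush against the batten, then press from the blue tile's free end so that blue, amber and the already set strip are pushed tight together with no gaps. Press gently enough not to shove the set strip out of place, leave the green tile, the pot and the nippers alone, and let go of everything at the end.

Things in the scene. Friction and masses are not known exactly. Their poses are not given: they have to be found in the camera images.
- batten_face (a point): Point on the near upright face of the straight wooden batten on the panel, 7.5 mm above the panel's top (half-way up a tile lying there). x points square into the batten, away from the bare plywood where the loose tiles lie; y runs along the batten towards the set strip; z up. The batten is 18 mm high and runs from y = -210 to +240 mm. It does not move, but lies differently each time.
- panel: The fixed plywood panel; axes as batten_face. Origin on the table, 85 mm in -x from the batten's face. Its top is 12 mm above the table, bare from x = -120 mm up to the batten at x = 85 mm; beyond the batten is finished mosaic, 10 mm high; small tesserae, 6 mm high, stand at the near edge.
- strip_end (a point): Centre (half-way up) of the free end face of the set strip: two tiles, off-white then dark red, in all 45 x 121 x 15 mm, flush to the batten. Axes as batten_face; the strip runs to +y, the open row to -y. It sits in a stiff bed: it withstands a push along the row of about 20 N, beyond that it creeps; shoved more than 2.5 mm it is spoilt.
- amber_tile_center (a point): Centre of the amber-yellow glazed tile, 45 (its x) x 60 (its y) x 15 mm, about 90 g, loose on the panel. It already lies in the row, its y roughly along the batten, but slightly askew (up to about 0.08 rad), about 5 to 10 mm off the batten and 8 to 26 mm short of the strip's end.
- blue_tile_center (a point): Centre of the cobalt-blue glazed tile, same size and axes as the amber one, about 90 g, lying loose and turned at any angle on the bare plywood in front of the row. It can be picked across its 60 mm or its 45 mm side.
- green_tile_center (a point): Centre of the green glazed spare tile, same size, also on the bare plywood; blue and green may be either way round. To be left alone.
- amber_tile: The amber tile's body; origin at the centre of its underside.
- blue_tile: The blue tile's body; origin at the centre of its underside.
- set_strip: The set strip's body; origin on the underside, directly below strip_end.
- tessera_pot: White ceramic pot of mosaic bits, 84 mm across, 60 mm high, on the table to the left; origin at the centre of its underside. To be left alone.
- nippers: Tile nippers with blue handles, 150 x 75 mm, 16 mm high, lying on the table to the right; origin near the pivot, on the underside. To be left alone.
Things that resemble listed ones, but are neither listed nor needed, are in the scene too. What is shaped like the blue_tile but black or grey is not meant.

How it is judged:
By the outcome, as a careful person would: the job done as asked, in the order asked, and still so for the second after the job is handed in, with the robot touching nothing.
It also fails if it takes over 72 s, if anything falls off the work surface, if the arm or the gripper's body presses on something with over 40 N, if the wrist force passes 120 N, or if a joint passes its speed limit or range.

## Working session

There is one attempt and no reset: what is moved stays moved. The work goes in short steps, Python scripts to look and compute and a tool call to move; the robot and the scene stay as the last step left them, time stands still between calls to the robot, and variables do not carry over. Pictures are saved under pics/ and viewed, and the job is handed in when it is done.

Besides the shell and the picture viewer there is one more tool, called by a JSON object that holds its "op" and its "data". drive_tool: Moves the arm, as the interface text tells. Its arguments: {"type":"object","properties":{"increments":{"type":"string"},"squeeze":{"type":"number"}},"required":["increments"]}

```bash
mkdir -p pics; ls
cat > h.py <<'E'
import numpy as np,cv2
from bench import ctrl,get_image,workorder
def load(n):
    d=np.load(f'pics/{n}.npz'); return d
def snap(n,out):
    d=get_image(n); cv2.imwrite(f'pics/{out}.png',d['img'][:,:,::-1]); np.savez(f'pics/{out}.npz',**{k:np.array(v) for k,v in d.items() if v is not None}); return d
def ray(d,uv,z):
    K=np.array(d['mtx']);T=np.array(d['camera_from_world'])
    p=np.linalg.inv(K)@np.array([uv[0],uv[1],1.]); c=np.array([p[0],-p[1],-p[2]])
    R=T[:3,:3];o=-R.T@T[:3,3];v=R.T@c
    return o+v*(z-o[2])/v[2]
def proj(d,P):
    K=np.array(d['mtx']);T=np.array(d['camera_from_world'])
    c=T[:3,:3]@np.asarray(P)+T[:3,3]; q=K@np.array([c[0],-c[1],-c[2]]); return q[:2]/q[2]
def crop(n,x0,y0,x1,y1,s,out):
    im=cv2.imread(f'pics/{n}.png')[y0:y1,x0:x1]; cv2.imwrite(f'pics/{out}.png',cv2.resize(im,None,fx=s,fy=s,interpolation=cv2.INTER_CUBIC))
E
python3 - <<'E'
from h import *
for n in('scene','top'):
    d=snap(n,n+'0'); print(d.keys(),d['mtx'],np.array(d['camera_from_world']).round(4))
print(ctrl.get_state(),ctrl.tcp_to_grasp)
E
```

```text
pics
dict_keys(['img', 'mtx', 'camera_from_world']) [[458.50321404   0.         325.09973578]
 [  0.         458.50321404 197.34481183]
 [  0.           0.           1.        ]] [[-0.141   0.99   -0.0085  0.0564]
 [-0.6261 -0.0825  0.7754  0.2668]
 [ 0.7669  0.1147  0.6315 -1.6579]
 [ 0.      0.      0.      1.    ]]
dict_keys(['img', 'mtx', 'camera_from_world']) [[489.76936509   0.         322.3603309 ]
 [  0.         489.76936509 200.11913002]
 [  0.           0.           1.        ]] [[ 2.9800e-02 -9.9950e-01  5.3000e-03 -2.5000e-03]
 [ 9.9150e-01  3.0200e-02  1.2640e-01 -5.0080e-01]
 [-1.2650e-01  1.4000e-03  9.9200e-01 -1.4645e+00]
 [ 0.0000e+00  0.0000e+00  0.0000e+00  1.0000e+00]]
{'time': 0.1, 'joint_positions': array([-1.13990582,  0.32173164, -0.07005997,  1.45155126,  0.02263503,
        1.37082757, -0.05687772]), 'qd': array([ 0.00019801, -0.0021575 ,  0.00017892, -0.00261046, -0.00024642,
        0.00144464, -0.00073492]), 'joint_torque': array([-1.23823056e-04, -4.92572987e+01, -4.05759634e-01, -3.13398314e+01,
       -6.41116197e-02,  3.94775870e-02,  8.62745037e-05]), 'position': array([0.26300463, 0.59386314, 0.22158279]), 'tool_rot': array([-1.37909373, -0.89598183,  0.89823847]), 'ft_force': array([ 0.39867577, -1.1162633 , -0.91461671]), 'torque': array([ 0.01845535,  0.02209408, -0.00785885]), 'grip_width': 1.0036763034007885} -0.0187
```

View pics/top0.png

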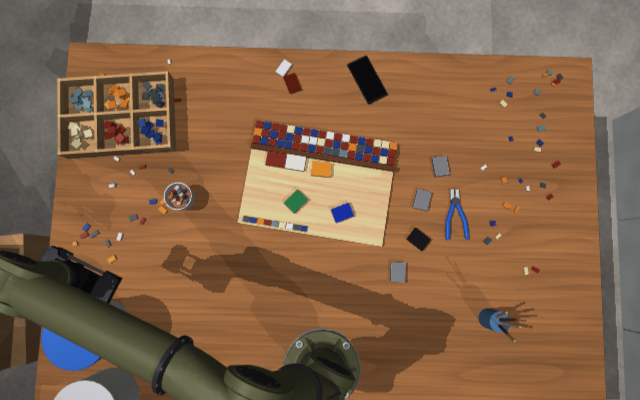

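View pics/scene0.png

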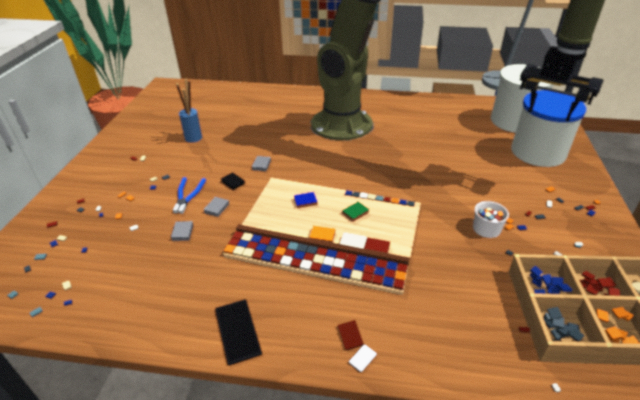

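The top view shows the panel at about (240–398, 120–245), with amber at (321,169), the strip at (285,160), blue at (343,212) and green at (296,201). I'll zoom in on these.

Run:
```python
from h import *
crop('top0',235,115,405,250,4.5,'c1')
crop('scene0',220,175,430,295,3.8,'c2')
```

```text
(no output)
```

View pics/c1.png

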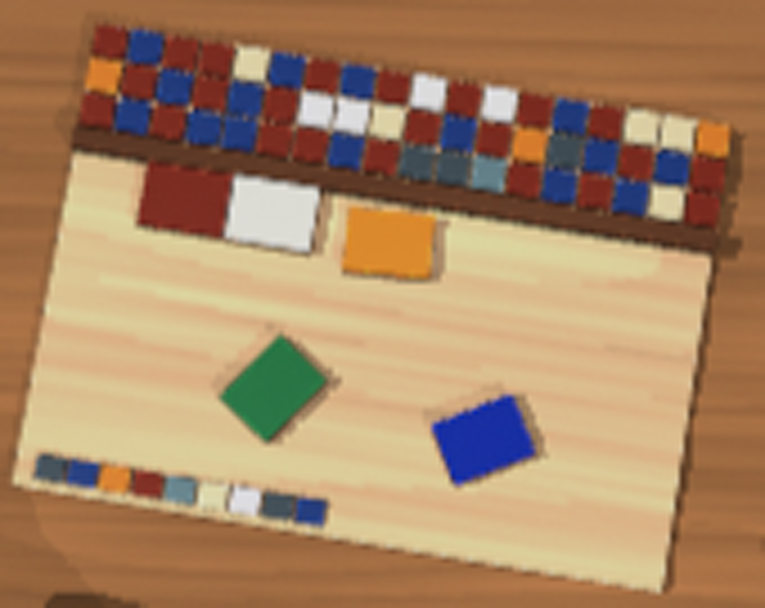

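View pics/c2.png

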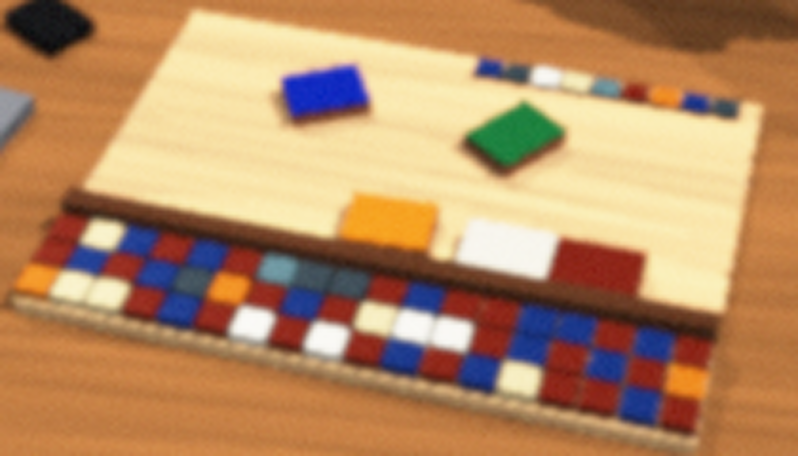

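```bash
cat >> h.py <<'E'
def px(c): return (np.array(c)+.5)/4.5-.5+np.array([235,115])
def rect(d,z,x0=.3,x1=.7,y0=-.25,y1=.25,s=2000):
    # rectified image: row = (x1-x)*s, col=(y1-y)*s
    w=np.array([[x1,y1],[x1,y0],[x0,y0],[x0,y1]])
    src=np.array([proj(d,[a,b,z]) for a,b in w],np.float32)
    dst=np.array([[(y1-b)*s,(x1-a)*s] for a,b in w],np.float32)
    H=cv2.getPerspectiveTransform(src,dst)
    return cv2.warpPerspective(np.array(d['img']),H,(int((y1-y0)*s),int((x1-x0)*s)),flags=cv2.INTER_CUBIC)
def tiles(d,z=.027,**k):
    im=rect(d,z,**k); hsv=cv2.cvtColor(im,cv2.COLOR_RGB2HSV)
    R={'blue':((112,150,100),(128,255,255)),'green':((60,120,60),(85,255,255)),'amber':((10,190,170),(20,255,255))}
    out={}
    for n,(a,b) in R.items():
        m=cv2.inRange(hsv,a,b); cs,_=cv2.findContours(m,cv2.RETR_EXTERNAL,cv2.CHAIN_APPROX_NONE)
        out[n]=[]
        for c in cs:
            ar=cv2.contourArea(c)/4
            if ar>1500:
                w=np.c_[.7-c[:,0,1]/2000,.25-c[:,0,0]/2000].astype(np.float32)*1000
                r=cv2.minAreaRect(w); b=cv2.boxPoints(r)
                e=b[1]-b[0],b[2]-b[1]; l=max(e,key=np.linalg.norm)
                out[n].append((np.round(r[0],1),np.round(sorted(r[1]),1),round(np.degrees(np.arctan2(l[1],l[0]))%180,1),round(ar)))
    return out
E
python3 - <<'E'
from h import *
d=load('top0')
T=d['camera_from_world'];print('cam',-T[:3,:3].T@T[:3,3])
for n,c,z in [('bL',(75,152),.012),('bR',(712,255),.012),('nL',(15,487),.012),('nR',(665,592),.012),('stripTopL',(320,187),.027),('stripTopNear',(309,252),.027)]:
    print(n,(ray(d,px(c),z)*1000).round(1))
print(tiles(d))
s=load('scene0');print(tiles(s))
im=rect(d,.012)
cv2.imwrite('pics/r1.png',im[150:650:1,150:950][:,:,::-1])
im=rect(s,.012)
cv2.imwrite('pics/r2.png',im[150:650:1,150:950][:,:,::-1])
E
```

```text
cam [0.31140771 0.01476316 1.51599771]
bL [659.8 240.2  12. ]
bR [ 600.5 -204.6   12. ]
nL [424.9 269.9  12. ]
nR [ 366.7 -175.3   12. ]
stripTopL [636.9  68.2  27. ]
stripTopNear [591.2  74.2  27. ]
{'blue': [(array([465.9, -48.4]), array([43.1, 58.2]), np.float32(112.8), 2365)], 'green': [(array([496.3,  95.5]), array([42.9, 57.3]), np.float32(137.4), 2369)], 'amber': [(array([599.1,  19.7]), array([43.1, 57.8]), np.float32(85.2), 2328)]}
{'blue': [(array([471.2, -47.1]), array([43.6, 55.7]), np.float32(112.5), 2265)], 'green': [(array([501.4,  97. ]), array([40.4, 56.1]), np.float32(138.4), 2128)], 'amber': [(array([603.9,  21.5]), array([44.6, 58.2]), np.float32(85.9), 2441)]}
```

View pics/r1.png

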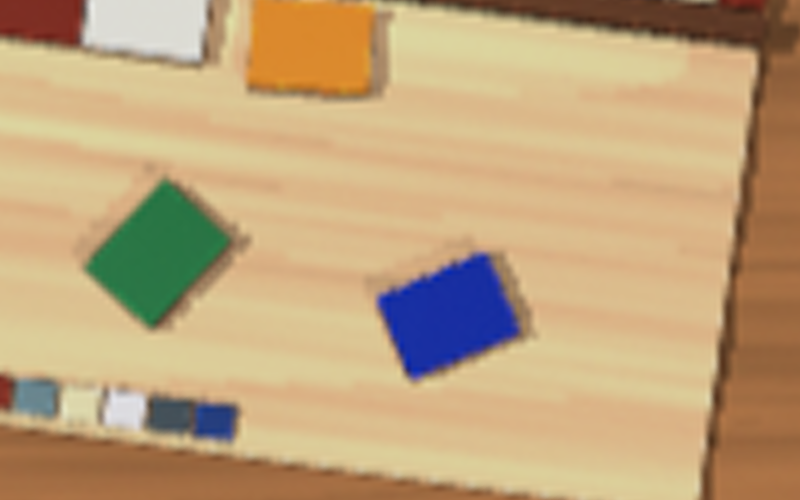

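View pics/r2.png

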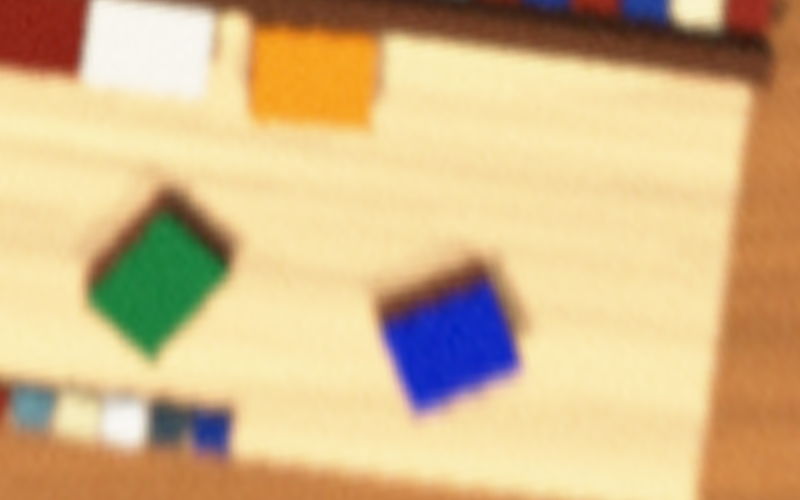

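```bash
cat >> h.py <<'E'
from scipy.spatial.transform import Rotation as Ro
def pose():
    s=ctrl.get_state(); R=Ro.from_rotvec(s['tool_rot']).as_matrix(); return s,R
def plan(x,y,z,ang):
    """target mm, jaw axis angle deg (mod 180). Prints total shift in current tool axes & yaw"""
    s,R=pose(); p=s['position']*1000
    cur=np.degrees(np.arctan2(R[1,0],R[0,0]))
    dz=-(ang-cur); dz=(dz+90)%180-90   # tool y down: yaw about y = -world yaw
    print('t',round(s['time'],2),'pos',p.round(1),'jaw',round(cur,1),'F',s['ft_force'].round(1),'w',round(s['grip_width'],3),'q7',s['joint_positions'][6].round(2))
    print('yaxis',R[:,1].round(3),'yaw',round(dz,1),'shift before yaw',(R.T@(np.array([x,y,z])-p)).round(1))
    Ry=R@Ro.from_euler('y',dz,degrees=True).as_matrix()
    print('shift after yaw',(Ry.T@(np.array([x,y,z])-p)).round(1))
E
python3 - <<'E'
from h import *
plan(466,-48,150,112.8); plan(560,15,120,82.4)
_,R=pose();print(R.round(3))
E
```

```text
t 0.1 pos [263.  593.9 221.6] jaw 66.1 F [ 0.4 -1.1 -0.9] w 1.004 q7 -0.06
yaxis [-0.001 -0.002 -1.   ] yaw -46.7 shift before yaw [-504.6   72.5 -445.4]
shift after yaw [-670.3   72.5   61.5]
t 0.1 pos [263.  593.9 221.6] jaw 66.1 F [ 0.4 -1.1 -0.9] w 1.004 q7 -0.06
yaxis [-0.001 -0.002 -1.   ] yaw -16.3 shift before yaw [-408.9  102.4 -505.9]
shift after yaw [-534.3  102.4 -371. ]
[[ 0.405 -0.001 -0.914]
 [ 0.914 -0.002  0.405]
 [-0.002 -1.    -0.   ]]
```

{"op": "drive_tool", "data": {"increments": "-36 3 -32 0 0;-36 3 -32 0 0;-36 3 -32 0 0;-36 5 -32 0 0;-36 5 -32 0 0;-36 5 -32 0 0;-36 5 -32 0 0;-36 5 -32 0 0;-36 5 -32 0 0;-36 5 -32 0 0;-36 6 -32 0 0;-36 6 -32 0 0;-36 6 -32 0 0;-36 6 -32 0 0;0 0 0 -9.3 0;0 0 0 -9.3 0;0 0 0 -9.3 0;0 0 0 -9.3 0;0 0 0 -9.3 0;0 0 0 0 0"}}

```text
time: 2.6
position: [0.4685, -0.0478, 0.1543]
tool_rot: [-0.996, -1.492, 1.493]
ft_force: [0.1, 0.1, -0.5]
grip_width: 0.998
```

Run:
```python
from h import *
plan(466,-48,60,112.8)
d=snap('top','top1');s=snap('scene','scene1')
p=ctrl.get_state()['position']; print(proj(d,p),proj(s,p))
crop('top1',235,115,435,255,4,'c3');crop('scene1',220,110,420,250,4,'c4')
```

```text
t 2.6 pos [468.5 -47.8 154.3] jaw 112.5 F [ 0.1  0.1 -0.5] w 0.998 q7 2.0
yaxis [-0.001  0.    -1.   ] yaw -0.3 shift before yaw [ 0.8 94.3  2.3]
shift after yaw [ 0.8 94.3  2.3]
[343.82658492 206.58750514] [302.92322943 160.46483568]
```

View pics/c3.png

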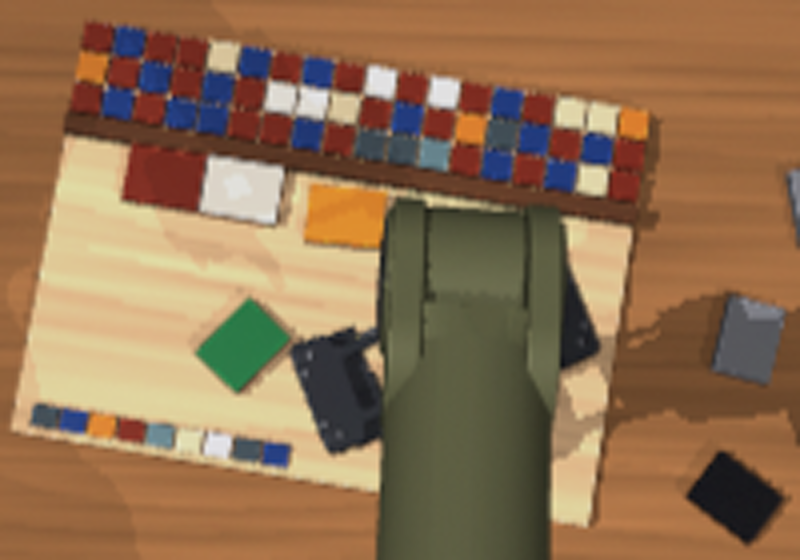

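View pics/c4.png

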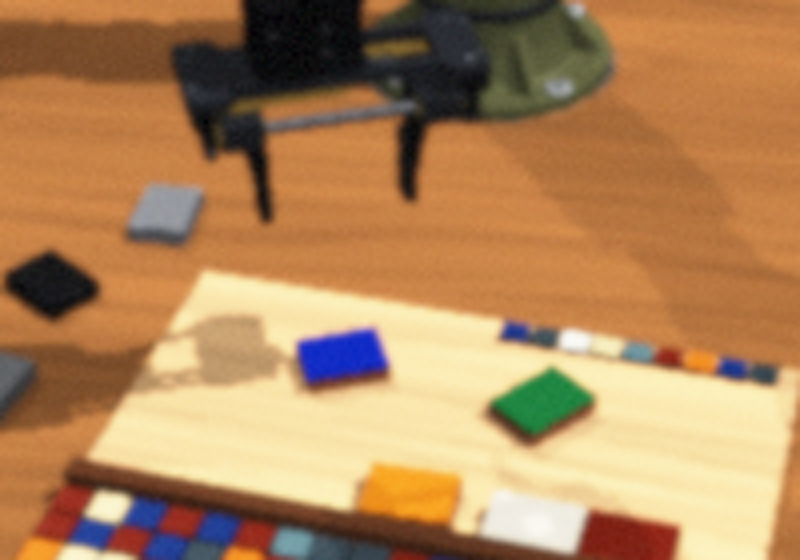

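Scene crop: the fingertips are at (266,218) and (408,198). Their midpoint is 1.3/1.5 px from the prediction, and correcting for that brings the scene camera into agreement with the top one (blue x≈466). I'll go down and grasp.

{"op": "drive_tool", "data": {"increments": "1 30 2 0 0;0 35 0 0 0;0 35 0 0 0;0 20 0 0 0;0 10 0 0 0;0 9 0 0 0;0 0 0 0 0;0 0 0 0 90;0 0 0 0 120;0 0 0 0 120;0 0 0 0 120;0 0 0 0 120", "squeeze": 12}}

```text
time: 4.2
position: [0.4668, -0.0477, 0.0158]
tool_rot: [-0.996, -1.494, 1.493]
ft_force: [0.3, 0.1, 3.0]
grip_width: 0.69
```

Run:
```python
from h import *
plan(466,-48,60,82.4)
s=snap('scene','scene2')
crop('scene2',240,130,400,250,5,'c5')
```

```text
t 4.2 pos [466.8 -47.7  15.8] jaw 112.6 F [0.3 0.1 3. ] w 0.69 q7 2.12
yaxis [ 0.001  0.    -1.   ] yaw 30.2 shift before yaw [  0.1 -44.2   0.8]
shift after yaw [ -0.4 -44.2   0.8]
```

View pics/c5.png

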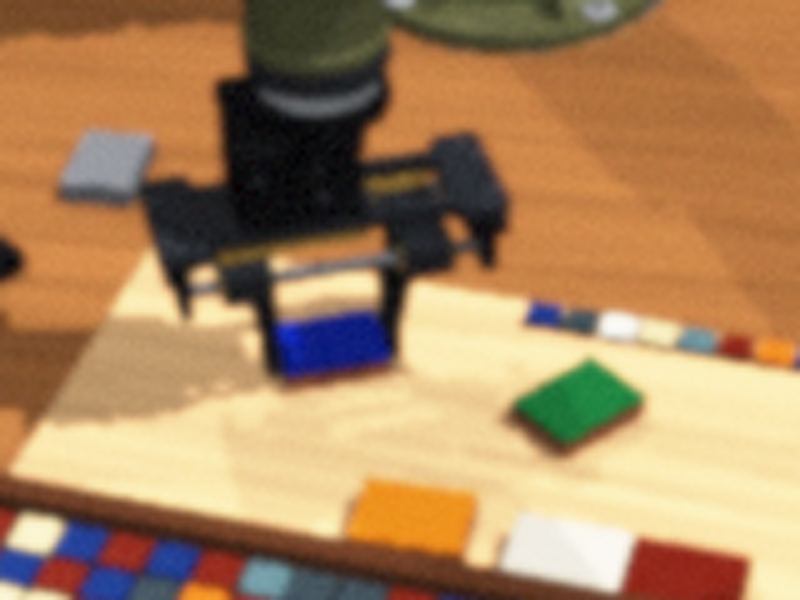

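Grasped: the 60 mm width matches, and the picture shows blue between the fingers at (335,345). I'll lift, turn and carry it.

```bash
cat >> h.py <<'E'
O=np.array([628.1,2.3]);X=np.array([.9912,-.1322]);Y=np.array([.1322,.9912])
def W(x,y): return O+x*X+y*Y
def pan(p): q=np.array(p)[:2]-O; return np.round([q@X,q@Y],1)
E
python3 - <<'E'
from h import *
plan(*W(-30.5,-75),17,82.4); print(W(-30.5,-75))
E
```

```text
t 4.25 pos [466.9 -47.7  15.9] jaw 112.6 F [-0.   0.2  2.8] w 0.69 q7 2.12
yaxis [ 0.001  0.    -1.   ] yaw 30.2 shift before yaw [ -65.3   -1.1 -104. ]
shift after yaw [  -4.1   -1.1 -122.7]
[587.9534 -68.0079]
```

{"op": "drive_tool", "data": {"increments": "0 -5 0 0 120;0 -10 0 0 120;0 -15 0 0 120;0 -10 0 0 120;0 0 0 7.6 120;0 0 0 7.6 120;0 0 0 7.6 120;0 0 0 7.4 120;0 0 0 0 120"}}

```text
time: 5.38
position: [0.4668, -0.0476, 0.0561]
tool_rot: [-1.268, -1.113, 1.112]
ft_force: [-0.4, -0.0, -1.1]
grip_width: 0.685
```

Run:
```python
from h import *
plan(*W(-30.5,-75),16.5,82.4); print(W(-30.5,-75))
```

```text
t 5.38 pos [466.8 -47.6  56.1] jaw 82.5 F [-0.4 -0.  -1.1] w 0.685 q7 1.55
yaxis [ 0.001  0.    -1.   ] yaw 0.1 shift before yaw [  -4.4   39.7 -122.7]
shift after yaw [  -4.2   39.7 -122.7]
[587.9534 -68.0079]
```

{"op": "drive_tool", "data": {"increments": "-4 0 -20 0 120;0 0 -30 0 120;0 0 -35 0 120;0 0 -25 0 120;0 0 -13 0 120;0 10 0 0 120;0 12 0 0 120;0 8 0 0 120;0 5 0 0 120;0 2 0 0 120;0 1 0 0 120;0 0 0 0 120"}}

```text
time: 6.88
position: [0.5882, -0.0679, 0.0178]
tool_rot: [-1.269, -1.112, 1.111]
ft_force: [-0.6, 0.8, -1.2]
grip_width: 0.689
```

Run:
```python
from h import *
plan(*W(-22.5,-75),16,82.4); print(pan(ctrl.get_state()['position']*1000))
s=snap('scene','scene3')
crop('scene3',240,160,400,280,5,'c6')
```

```text
t 6.88 pos [588.2 -67.9  17.8] jaw 82.4 F [-0.6  0.8 -1.2] w 0.689 q7 1.74
yaxis [ 0.001  0.    -1.   ] yaw 0.0 shift before yaw [-0.1  1.8 -7.8]
shift after yaw [-0.1  1.8 -7.8]
[-30.3 -74.9]
```

View pics/c6.png

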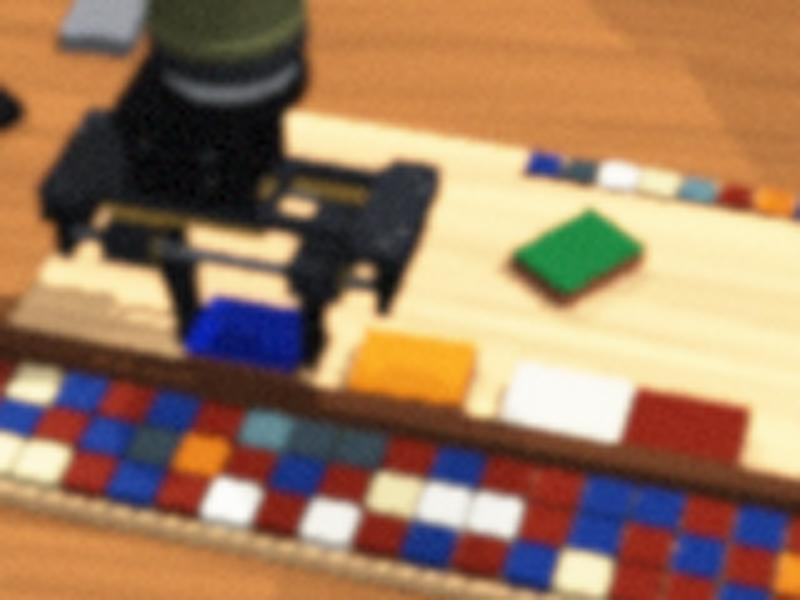

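Blue at (245,335) is close to the batten and clear of amber. I'll ease it against the batten.

{"op": "drive_tool", "data": {"increments": "0 1 -2 0 120;0 1 -2 0 120;0 0 -1 0 120;0 0 -1 0 120;0 0 0 0 120"}}

```text
time: 7.55
position: [0.5941, -0.0687, 0.0159]
tool_rot: [-1.269, -1.111, 1.111]
ft_force: [-2.7, 0.5, 5.7]
grip_width: 0.69
```

Run:
```python
from h import *
plan(*W(-22.5,-75),16,82.4); print(pan(ctrl.get_state()['position']*1000))
```

```text
t 7.55 pos [594.1 -68.7  15.9] jaw 82.4 F [-2.7  0.5  5.7] w 0.69 q7 1.74
yaxis [ 0.  0. -1.] yaw 0.0 shift before yaw [-0.1 -0.1 -1.9]
shift after yaw [-0.1 -0.1 -1.9]
[-24.4 -74.9]
```

{"op": "drive_tool", "data": {"increments": "0 -0.5 -1 0 120;0 0 -1 0 120;0 0 0 0 120"}}

```text
time: 7.92
position: [0.596, -0.069, 0.0159]
tool_rot: [-1.269, -1.111, 1.111]
ft_force: [-1.3, -0.4, 1.3]
grip_width: 0.688
```

{"op": "drive_tool", "data": {"increments": "0 0 -1 0 120;0 0 0 0 120"}}

```text
time: 8.18
position: [0.5962, -0.069, 0.0159]
tool_rot: [-1.268, -1.11, 1.112]
ft_force: [-3.9, 1.8, 4.0]
grip_width: 0.688
```

{"op": "drive_tool", "data": {"increments": "0 0 -1 0 120;0 0 0 0 120"}}

```text
time: 8.43
position: [0.5963, -0.069, 0.0159]
tool_rot: [-1.266, -1.109, 1.112]
ft_force: [-6.1, 0.9, 5.3]
grip_width: 0.688
```

{"op": "drive_tool", "data": {"increments": "0 0 -1 0 120;0 0 0 0 120"}}

```text
time: 8.68
position: [0.5963, -0.069, 0.0158]
tool_rot: [-1.264, -1.108, 1.113]
ft_force: [-9.5, 1.4, 8.0]
grip_width: 0.685
```

{"op": "drive_tool", "data": {"increments": "0 0 3 0 120;0 0 0 0 50;0 0 0 0 32;0 0 0 0 32;0 0 0 0 32;0 -10 0 0 32;0 -20 0 0 32;0 -20 0 0 32;0 -10 10 0 32;0 -10 30 0 32;0 0 20 0 32;0 0 0 0 32"}}

```text
time: 10.18
position: [0.535, -0.0605, 0.0865]
tool_rot: [-1.267, -1.112, 1.11]
ft_force: [0.8, 0.3, -0.5]
grip_width: 0.874
```

Run:
```python
from h import *
print(pan(ctrl.get_state()['position']*1000))
s=snap('scene','scene4')
crop('scene4',240,160,400,280,5,'c6')
d=snap('top','top4');crop('top4',235,115,435,255,4,'c7'); print(tiles(s))
```

```text
[-84.  -74.6]
{'blue': [(array([596.3, -65.6]), array([37.9, 57.3]), np.float32(82.2), 2046)], 'green': [(array([501.2,  96.9]), array([40.4, 55.9]), np.float32(138.7), 2122)], 'amber': [(array([604. ,  21.5]), array([44.5, 57.8]), np.float32(85.2), 2425)]}
```

View pics/c6.png

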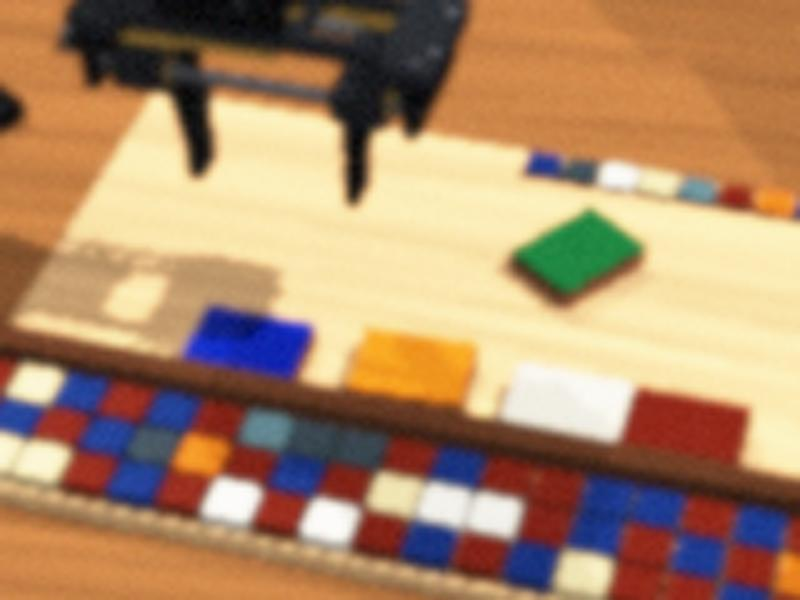

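View pics/c7.png

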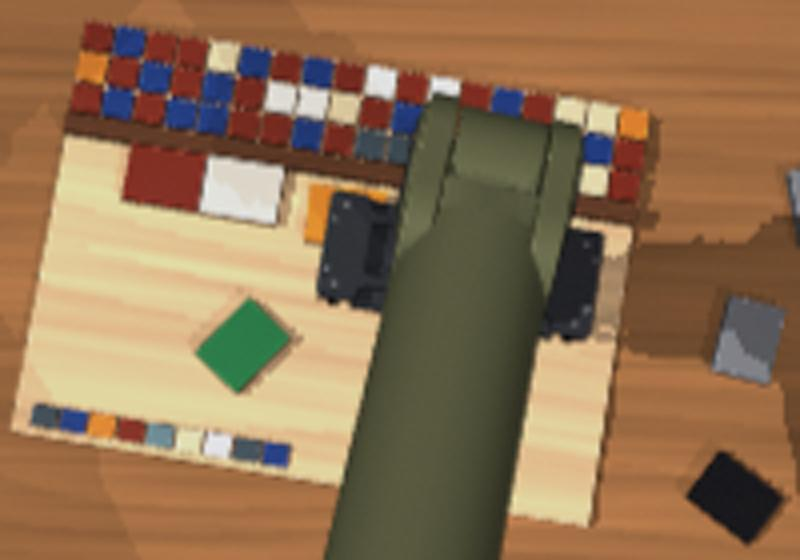

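Blue lies flat against the batten at 82.2°. Next is amber, with the fingers closed.

{"op": "drive_tool", "data": {"increments": "20 0 -1 0 150;30 0 -1 0 255;26 10 -2 0 255;12 20 -2 0 255;0 18 0 0 255;0 12 0 0 255;0 6 0 0 255;0 2 0 0 255;0 0 0 0 255"}}

```text
time: 11.4
position: [0.5543, 0.0251, 0.0184]
tool_rot: [-1.27, -1.111, 1.11]
ft_force: [-0.4, -0.0, 1.2]
grip_width: 0.013
```

Run:
```python
from h import *
plan(*W(-60,13.4),18,82.4); print(pan(ctrl.get_state()['position']*1000))
s=snap('scene','scene5')
crop('scene5',240,160,400,280,5,'c6')
```

```text
t 11.4 pos [554.3  25.1  18.4] jaw 82.4 F [-0.4 -0.   1.2] w 0.013 q7 1.53
yaxis [ 0.001  0.    -1.   ] yaw -0.0 shift before yaw [  0.6   0.5 -16.1]
shift after yaw [  0.6   0.5 -16.1]
[-76.1  12.8]
```

View pics/c6.png

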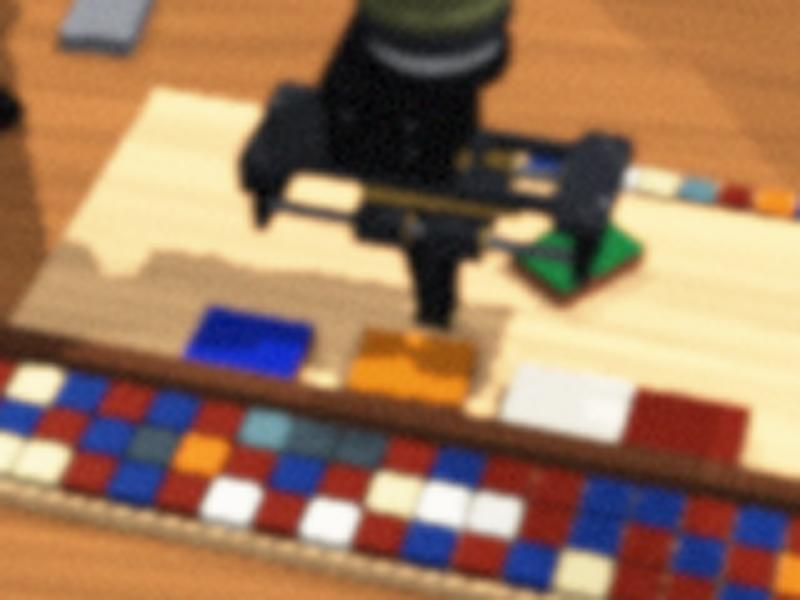

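The closed fingers are just behind amber at (435,320). I'll push it into the batten.

{"op": "drive_tool", "data": {"increments": "0 0 -4 0 255;0 0 -4 0 255;0 0 -3 0 255;0 0 -2 0 255;0 0 -2 0 255;0 0 -2 0 255;0 0 -2 0 255;0 0 0 0 255"}}

```text
time: 12.45
position: [0.5731, 0.0228, 0.0181]
tool_rot: [-1.269, -1.111, 1.111]
ft_force: [0.7, -0.3, 0.4]
grip_width: 0.008
```

{"op": "drive_tool", "data": {"increments": "0 0 -1 0 255;0 0 -1 0 255;0 0 0 0 255"}}

```text
time: 12.82
position: [0.574, 0.0228, 0.0179]
tool_rot: [-1.267, -1.11, 1.112]
ft_force: [-3.5, 0.3, 2.0]
grip_width: 0.003
```

{"op": "drive_tool", "data": {"increments": "0 0 -1 0 255;0 0 0 0 255"}}

```text
time: 13.08
position: [0.5741, 0.0228, 0.0178]
tool_rot: [-1.266, -1.109, 1.113]
ft_force: [-5.8, 0.6, 5.4]
grip_width: 0.008
```

{"op": "drive_tool", "data": {"increments": "0 0 -1 0 255;0 0 -1 0 255;0 0 0 0 255;0 0 5 0 255;0 -5 20 0 255;0 -15 30 0 255;0 -10 20 0 255;0 0 0 0 255"}}

```text
time: 14.08
position: [0.5039, 0.0326, 0.0489]
tool_rot: [-1.269, -1.115, 1.109]
ft_force: [0.6, 0.5, 0.7]
grip_width: 0.003
```

Run:
```python
from h import *
print(pan(ctrl.get_state()['position']*1000))
s=snap('scene','scene6')
crop('scene6',240,160,400,280,5,'c6')
print(tiles(s))
plan(*W(-30,-120),60,82.4)
```

```text
[-127.1   13.6]
{'blue': [(array([596.2, -65.2]), array([38.9, 57.5]), np.float32(80.5), 2054)], 'green': [(array([501.2,  97. ]), array([40.5, 56. ]), np.float32(139.2), 2128)], 'amber': [(array([608.9,  19.9]), array([41.7, 58.6]), np.float32(82.3), 2291)]}
t 14.12 pos [504.6  32.5  48.7] jaw 82.4 F [1.6 1.1 0.4] w 0.002 q7 1.44
yaxis [ 0.003  0.001 -1.   ] yaw 0.0 shift before yaw [-133.6  -11.2  -96.3]
shift after yaw [-133.6  -11.2  -96.5]
```

View pics/c6.png

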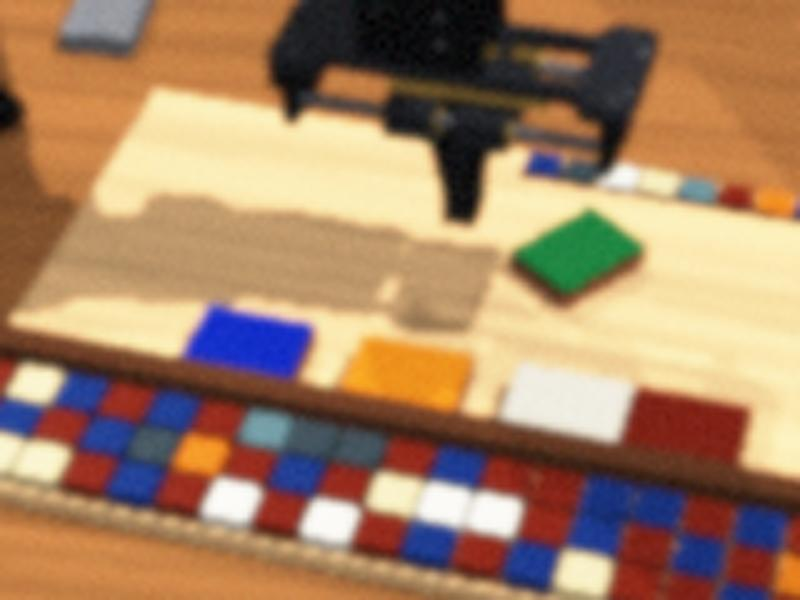

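Amber is now at 82.3° and flush. I'll move to blue's free end.

{"op": "drive_tool", "data": {"increments": "-20 -15 0 0 255;-40 0 -20 0 255;-45 0 -35 0 255;-30 0 -35 0 255;-11 10 -14 0 255;0 15 0 0 255;0 12 0 0 255;0 6 0 0 255;0 2 0 0 255;0 0 0 0 255"}}

```text
time: 15.38
position: [0.5874, -0.1259, 0.0183]
tool_rot: [-1.269, -1.112, 1.111]
ft_force: [0.7, -0.0, -0.1]
grip_width: 0.001
```

Run:
```python
from h import *
print(pan(ctrl.get_state()['position']*1000))
s=snap('scene','scene7')
crop('scene7',220,160,380,280,5,'c6')
plan(*W(-22,-121),18,82.4)
```

```text
[ -23.4 -132.4]
t 15.43 pos [ 587.5 -126.    18.5] jaw 82.5 F [-1.2 -0.2 -0.4] w 0.001 q7 1.86
yaxis [ 0.001  0.    -1.   ] yaw 0.1 shift before yaw [11.5  0.5 -1.3]
shift after yaw [11.5  0.5 -1.2]
```

View pics/c6.png

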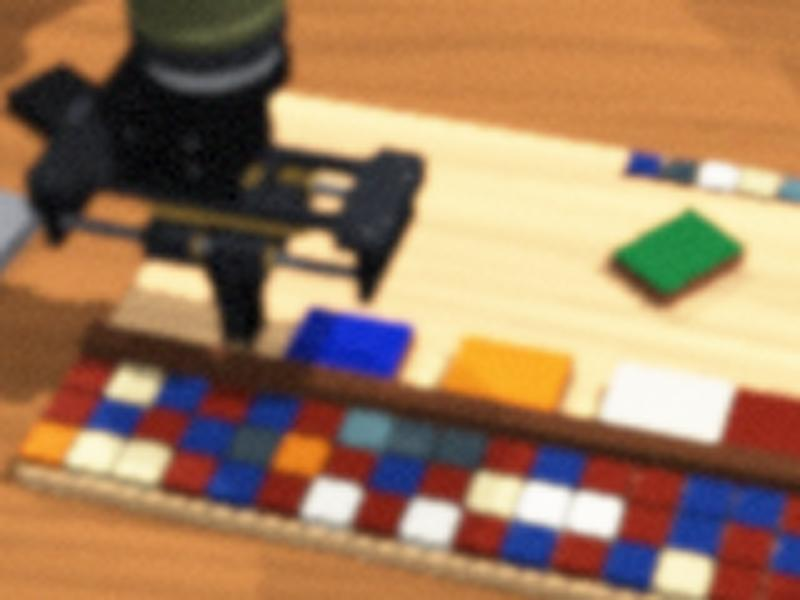

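{"op": "drive_tool", "data": {"increments": "3 0 -1 0 255;3 0 0 0 255;3 0 0 0 255;3 0 0 0 255;3 0 0 0 255;3 0 0 0 255;3 0 0 0 255;3 0 0 0 255;3 0 0 0 255;3 0 0 0 255;3 0 0 0 255;3 0 0 0 255;3 0 0 0 255;3 0 0 0 255;0 0 0 0 255"}}

```text
time: 17.3
position: [0.5939, -0.0843, 0.0181]
tool_rot: [-1.268, -1.112, 1.111]
ft_force: [1.5, -0.5, -0.2]
grip_width: 0.006
```

Run:
```python
from h import *
print(pan(ctrl.get_state()['position']*1000))
s=snap('scene','scene8')
crop('scene8',220,160,380,280,5,'c6')
print(tiles(s))
```

```text
[-22.5 -90.3]
{'blue': [(array([599.9, -43.2]), array([38.2, 58.4]), np.float32(83.7), 1824)], 'green': [(array([501.2,  97. ]), array([40.7, 55.9]), np.float32(138.6), 2119)], 'amber': [(array([608.8,  19.6]), array([40.3, 59. ]), np.float32(82.7), 2242)]}
```

View pics/c6.png

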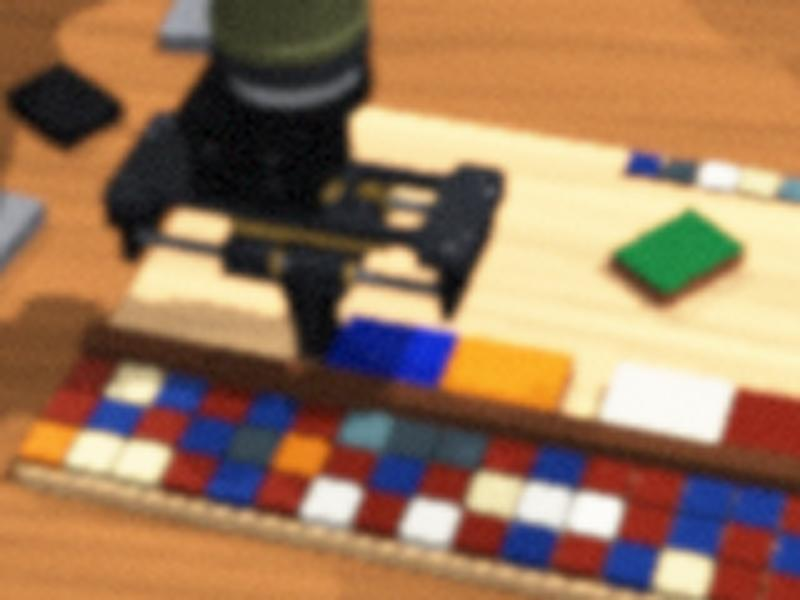

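Blue has reached amber at (450,355). I'll keep pushing towards the strip.

{"op": "drive_tool", "data": {"increments": "3 0 0 0 255;3 0 0 0 255;3 0 0 0 255;3 0 0 0 255;3 0 0 0 255;2 0 0 0 255;2 0 0 0 255;1 0 0 0 255;0 0 0 0 255"}}

```text
time: 18.48
position: [0.5965, -0.0648, 0.0181]
tool_rot: [-1.269, -1.112, 1.111]
ft_force: [0.8, -1.5, 0.7]
grip_width: 0.005
```

Run:
```python
from h import *
print(pan(ctrl.get_state()['position']*1000))
s=snap('scene','scene9')
crop('scene9',260,180,400,280,5.7,'c6')
print(tiles(s))
```

```text
[-22.4 -70.7]
{'blue': [(array([602.2, -24.4]), array([37.6, 55.9]), np.float32(83.2), 1739)], 'green': [(array([501.2,  97. ]), array([40.7, 56. ]), np.float32(138.7), 2122)], 'amber': [(array([611.3,  37.4]), array([40.5, 57.9]), np.float32(82.2), 2196)]}
```

View pics/c6.png

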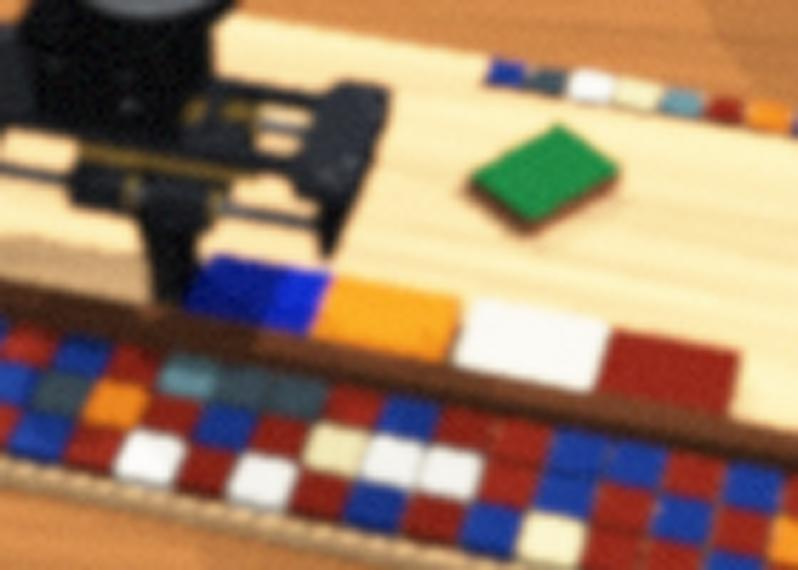

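Almost closed. From here I'll take 1 mm steps and watch the force.

{"op": "drive_tool", "data": {"increments": "1 0 0 0 255;1 0 0 0 255;0 0 0 0 255"}}

```text
time: 18.9
position: [0.5967, -0.0629, 0.0181]
tool_rot: [-1.269, -1.111, 1.111]
ft_force: [0.8, -1.3, 1.0]
grip_width: 0.007
```

{"op": "drive_tool", "data": {"increments": "1 0 0 0 255;0 0 0 0 255"}}

```text
time: 19.15
position: [0.5969, -0.0619, 0.0181]
tool_rot: [-1.269, -1.111, 1.111]
ft_force: [-0.1, -1.6, 1.2]
grip_width: -0.0
```

{"op": "drive_tool", "data": {"increments": "1 0 0 0 255;0 0 0 0 255"}}

```text
time: 19.4
position: [0.597, -0.0609, 0.0181]
tool_rot: [-1.269, -1.111, 1.111]
ft_force: [-0.8, -1.4, 0.4]
grip_width: 0.006
```

{"op": "drive_tool", "data": {"increments": "1 0 0 0 255;0 0 0 0 255"}}

```text
time: 19.65
position: [0.5971, -0.0598, 0.0181]
tool_rot: [-1.269, -1.111, 1.111]
ft_force: [-0.3, -2.1, 1.1]
grip_width: 0.003
```

{"op": "drive_tool", "data": {"increments": "1 0 0 0 255;0 0 0 0 255"}}

```text
time: 19.9
position: [0.5973, -0.0589, 0.0181]
tool_rot: [-1.269, -1.111, 1.111]
ft_force: [0.2, -1.8, 1.4]
grip_width: 0.006
```

{"op": "drive_tool", "data": {"increments": "1 0 0 0 255;0 0 0 0 255"}}

```text
time: 20.15
position: [0.5974, -0.0579, 0.0181]
tool_rot: [-1.269, -1.111, 1.111]
ft_force: [-0.4, -1.3, 1.3]
grip_width: 0.007
```

Run:
```python
from h import *
print(pan(ctrl.get_state()['position']*1000))
s=snap('scene','scene10')
crop('scene10',290,205,390,265,8,'c6')
print(tiles(s))
```

```text
[-22.5 -63.7]
{'blue': [(array([603.4, -17.4]), array([38. , 55.7]), np.float32(83.9), 1765)], 'green': [(array([501.2,  96.9]), array([40.3, 56. ]), np.float32(139.0), 2123)], 'amber': [(array([611.9,  42.2]), array([40.5, 54. ]), np.float32(82.4), 2053)]}
```

View pics/c6.png

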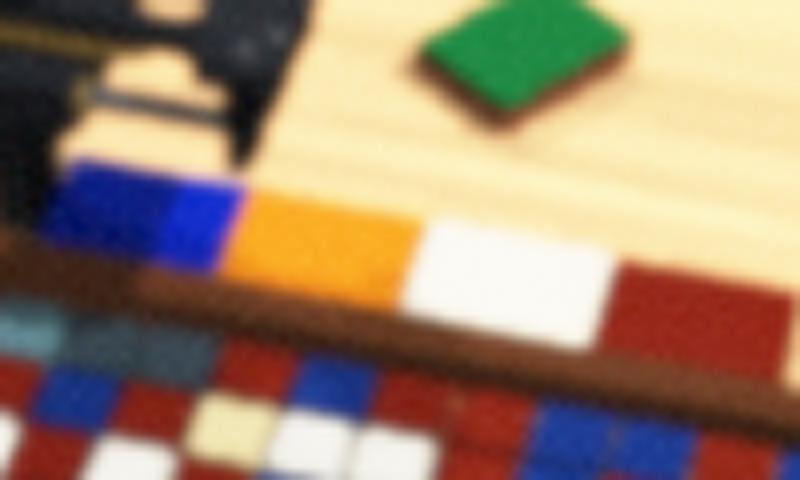

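```bash
cat >> h.py <<'E'
def prof(d,x=-25,off=(5,1.5)):
    ys=np.arange(-70,200,.5); im=np.array(d['img']).astype(np.float32)
    acc=0
    for xx in (x-6,x-3,x,x+3,x+6):
        uv=np.array([proj(d,[*((W(xx,y)+off)/1000),.027]) for y in ys],np.float32)
        acc=acc+cv2.remap(im,uv[:,0].reshape(1,-1),uv[:,1].reshape(1,-1),cv2.INTER_LINEAR)[0]/5
    return ys,acc
def edges(d):
    ys,a=prof(d); g=np.abs(np.gradient(cv2.GaussianBlur(a,(1,5),0),axis=0)).sum(1)
    out=[]
    for i in range(3,len(g)-3):
        if g[i]==g[i-3:i+4].max() and g[i]>8:
            p=g[i-2:i+3]; out.append((round(float((ys[i-2:i+3]*p).sum()/p.sum()),1),round(float(g[i]))))
    return out
E
python3 - <<'E'
from h import *
for n in ('scene0','scene6','scene9','scene10'): print(n,edges(load(n)))
ys,a=prof(load('scene10'))
for y,c in zip(ys,a):
    if 58<y<76 and y%1==0: print(y,c.round())
E
```

```text
scene0 [(-21.5, 14), (46.5, 15), (59.5, 8), (65.0, 15), (127.0, 39), (186.5, 31)]
scene6 [(-43.5, 27), (-40.0, 23), (-21.5, 13), (45.0, 19), (59.5, 12), (65.5, 18), (126.5, 37), (186.5, 32)]
scene9 [(-2.0, 31), (63.5, 29), (127.0, 41), (186.0, 32)]
scene10 [(4.5, 32), (64.5, 21), (127.0, 41), (186.0, 32)]
59.0 [246. 163.  39.]
60.0 [246. 165.  48.]
61.0 [246. 169.  61.]
62.0 [245. 176.  83.]
63.0 [245. 186. 109.]
64.0 [244. 199. 138.]
65.0 [245. 212. 168.]
66.0 [245. 225. 195.]
67.0 [246. 234. 215.]
68.0 [248. 240. 227.]
69.0 [249. 245. 236.]
70.0 [250. 247. 240.]
71.0 [251. 248. 242.]
72.0 [251. 249. 243.]
73.0 [251. 249. 243.]
74.0 [251. 249. 243.]
75.0 [251. 250. 244.]
```

The strip hasn't moved. The blue/amber boundary is at 4.5 mm and should end near 5.3, so under 1 mm is left.

{"op": "drive_tool", "data": {"increments": "1 0 0 0 255;0 0 0 0 255"}}

```text
time: 20.45
position: [0.5974, -0.0578, 0.0181]
tool_rot: [-1.27, -1.111, 1.111]
ft_force: [-0.3, -2.6, 1.8]
grip_width: 0.003
```

{"op": "drive_tool", "data": {"increments": "1 0 0 0 255;0 0 0 0 255"}}

```text
time: 20.7
position: [0.5973, -0.0578, 0.0181]
tool_rot: [-1.271, -1.109, 1.112]
ft_force: [-0.7, -5.6, 0.8]
grip_width: 0.005
```

{"op": "drive_tool", "data": {"increments": "1 0 0 0 255;0 0 0 0 255"}}

```text
time: 20.95
position: [0.5974, -0.0577, 0.0181]
tool_rot: [-1.272, -1.109, 1.112]
ft_force: [-0.7, -7.3, 1.3]
grip_width: 0.004
```

Firm contact, with the force rising and no motion. I'll press once more to about 10 N, then back off and check.

{"op": "drive_tool", "data": {"increments": "1 0 0 0 255;0 0 0 0 255;0 0 0 0 255;-4 0 0 0 255;-10 0 0 0 255;-15 0 0 0 255"}}

```text
time: 21.7
position: [0.5941, -0.0819, 0.0179]
tool_rot: [-1.267, -1.113, 1.112]
ft_force: [-0.5, -0.6, -0.2]
grip_width: 0.005
```

{"op": "drive_tool", "data": {"increments": "-15 -15 15 0 255;0 -30 30 0 255;0 -30 40 0 255;0 -20 40 0 255;-30 -20 20 0 255;-40 0 0 0 255;0 0 0 0 255"}}

```text
time: 22.58
position: [0.4383, -0.1512, 0.1337]
tool_rot: [-1.272, -1.108, 1.105]
ft_force: [-0.7, 0.1, 0.3]
grip_width: 0.005
```

Run:
```python
from h import *
s=snap('scene','scene11');d=snap('top','top11')
crop('scene11',290,205,390,265,8,'c6');crop('top11',255,135,355,195,8,'c7')
print(edges(s));print(tiles(s));print(tiles(d))
plan(*W(-90,-24),60,82.4); print(pan(ctrl.get_state()['position']*1000))
```

```text
[(-54.0, 26), (5.0, 30), (64.0, 20), (127.0, 40), (186.0, 32)]
{'blue': [(array([602.6, -17. ]), array([38.5, 55. ]), np.float32(82.5), 2000)], 'green': [(array([501.1,  97. ]), array([40.7, 56.3]), np.float32(138.8), 2125)], 'amber': [(array([611.5,  42.3]), array([41.4, 53.8]), np.float32(81.7), 2067)]}
{'blue': [(array([601.6, -18. ]), array([45.3, 58.1]), np.float32(82.2), 2472)], 'green': [(array([496.3,  95.5]), array([42.9, 57.3]), np.float32(137.4), 2369)], 'amber': [(array([609.3,  41.7]), array([44.6, 57. ]), np.float32(82.3), 2370)]}
t 22.68 pos [ 438.9 -148.1  133. ] jaw 82.3 F [-0.3  0.   0.8] w 0.001 q7 1.68
yaxis [ 0.     0.001 -1.   ] yaw -0.1 shift before yaw [150.1  73.2 -77.5]
shift after yaw [150.   73.2 -77.7]
[-167.7 -174.1]
```

View pics/c6.png

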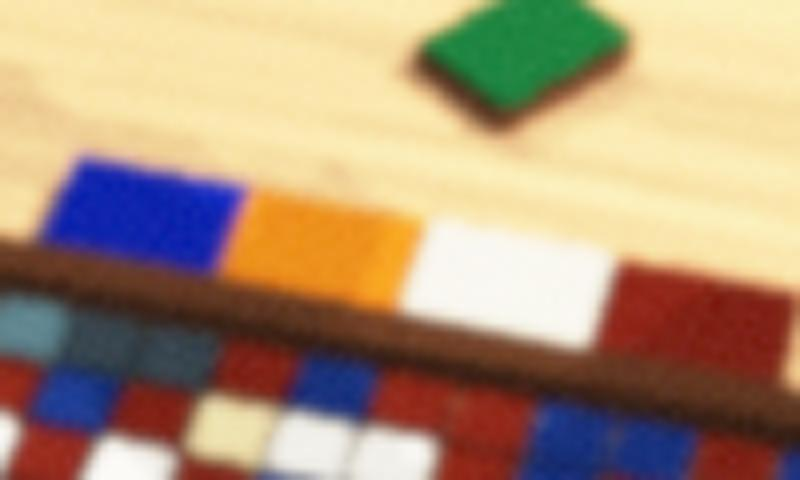

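View pics/c7.png

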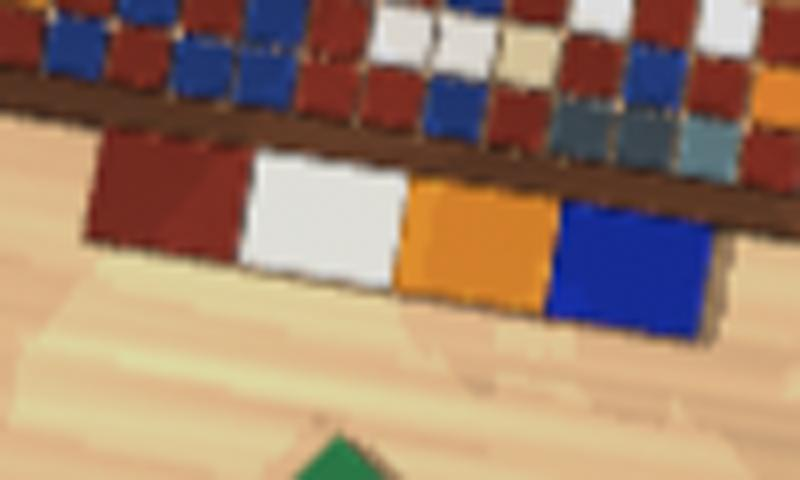

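Run:
```python
from h import *
d=load('top11');im=np.array(d['img']).astype(np.float32)
xs=np.arange(-58,-34,.25)
for nm,r in(('blue',(-45,-2)),('amber',(15,57)),('white',(75,118)),('red',(138,178))):
    o=[]
    for y in np.arange(*r,3):
        uv=np.array([proj(d,[*(W(x,y)/1000),.027]) for x in xs],np.float32)
        a=cv2.remap(im,uv[:,0].reshape(1,-1),uv[:,1].reshape(1,-1),cv2.INTER_CUBIC)[0]
        c0=a[:16].mean(0);c1=a[-16:].mean(0);v=c1-c0
        t=((a-c0)@v)/(v@v); i=np.argmax(t>.5); o.append((y,xs[i-1]+.25*(.5-t[i-1])/(t[i]-t[i-1])))
    o=np.array(o);p=np.polyfit(o[:,0]-o[:,0].mean(),o[:,1],1);print(nm,'near edge x',o[:,1].mean().round(2),'slope mrad',(p[0]*1000).round(1))
```

```text
blue near edge x -48.03 slope mrad 5.5
amber near edge x -49.5 slope mrad 18.7
white near edge x -44.17 slope mrad 3.3
red near edge x -47.85 slope mrad -2.4
```

The picture shows the row closed: boundaries are at 5 and 64–65 mm and the strip is unmoved. The colour edges can't resolve a sub-millimetre gap at the batten, so I'll press both near sides again gently and then repeat the end press.

{"op": "drive_tool", "data": {"increments": "30 10 -20 0 255;40 10 -20 0 255;40 10 -25 0 255;30 10 -20 0 255;10 25 -7 0 255;0 25 0 0 255;0 15 0 0 255;0 7 0 0 255;0 3 0 0 255;0 0 0 0 255"}}

```text
time: 23.92
position: [0.5505, -0.0114, 0.0186]
tool_rot: [-1.269, -1.112, 1.11]
ft_force: [0.0, -0.7, 0.2]
grip_width: 0.004
```

Run:
```python
from h import *
plan(*W(-58,-23.6),18,82.4); print(pan(ctrl.get_state()['position']*1000))
```

```text
t 23.93 pos [550.5 -11.4  18.6] jaw 82.4 F [ 0.  -0.7  0.2] w 0.004 q7 1.63
yaxis [ 0.001  0.    -1.   ] yaw 0.0 shift before yaw [  0.3   0.6 -17.1]
shift after yaw [  0.3   0.6 -17.1]
[-75.1 -23.9]
```

{"op": "drive_tool", "data": {"increments": "0 0 -4 0 255;0 0 -4 0 255;0 0 -4 0 255;0 0 -3 0 255;0 0 -2 0 255;0 0 0 0 255"}}

```text
time: 24.68
position: [0.567, -0.0137, 0.018]
tool_rot: [-1.269, -1.111, 1.111]
ft_force: [-0.1, 0.0, 0.5]
grip_width: 0.006
```

{"op": "drive_tool", "data": {"increments": "0 0 -1 0 255;0 0 -1 0 255;0 0 0 0 255"}}

```text
time: 25.05
position: [0.5689, -0.0139, 0.018]
tool_rot: [-1.269, -1.111, 1.111]
ft_force: [-0.8, 0.3, 0.2]
grip_width: 0.007
```

{"op": "drive_tool", "data": {"increments": "0 0 -1 0 255;0 0 0 0 255"}}

```text
time: 25.3
position: [0.5691, -0.0139, 0.0179]
tool_rot: [-1.267, -1.11, 1.112]
ft_force: [-3.7, 0.1, 2.2]
grip_width: 0.005
```

Run:
```python
from h import *
print(pan(ctrl.get_state()['position']*1000),pan((574.1,22.8)))
```

```text
[-56.4 -23.8] [-56.2  13.2]
```

{"op": "drive_tool", "data": {"increments": "0 0 -1 0 255;0 0 -1 0 255;0 0 0 0 255;0 0 5 0 255;0 0 10 0 255;30 0 0 0 255;30 0 0 0 255;0 0 -5 0 255;0 0 -5 0 255;0 0 0 0 255"}}

```text
time: 26.55
position: [0.5753, 0.0442, 0.0182]
tool_rot: [-1.271, -1.11, 1.11]
ft_force: [-0.2, 0.1, 0.2]
grip_width: 0.009
```

{"op": "drive_tool", "data": {"increments": "0 0 -1 0 255;0 0 -1 0 255;0 0 0 0 255"}}

```text
time: 26.92
position: [0.5769, 0.0453, 0.0181]
tool_rot: [-1.269, -1.111, 1.111]
ft_force: [-0.7, 0.3, 0.5]
grip_width: 0.007
```

{"op": "drive_tool", "data": {"increments": "0 0 -1 0 255;0 0 -1 0 255;0 0 0 0 255"}}

```text
time: 27.3
position: [0.5772, 0.0454, 0.0178]
tool_rot: [-1.266, -1.109, 1.113]
ft_force: [-5.5, 0.1, 4.1]
grip_width: 0.008
```

Run:
```python
from h import *
print(pan(ctrl.get_state()['position']*1000),ctrl.get_state()['ft_force'])
```

```text
[-56.2  36. ] [-5.54230137  0.13930396  4.06661983]
```

Both tiles are flush: contact at -56.4 and -56.2 mm, against -56.2 at the first press. Now the final end press.

{"op": "drive_tool", "data": {"increments": "0 0 5 0 255;0 -10 15 0 255;-20 -20 5 0 255;-40 -15 0 0 255;-40 0 -10 0 255;-20 0 -25 0 255;-4 0 -23 0 255;0 15 0 0 255;0 15 0 0 255;0 10 0 0 255;0 5 0 0 255;0 0 0 0 255"}}

```text
time: 28.8
position: [0.5948, -0.0817, 0.0177]
tool_rot: [-1.268, -1.111, 1.112]
ft_force: [-0.1, -0.1, -0.9]
grip_width: 0.011
```

Run:
```python
from h import *
print(pan(ctrl.get_state()['position']*1000));plan(*W(-22.5,-64),18,82.4)
```

```text
[-21.9 -87.7]
t 28.8 pos [594.8 -81.7  17.7] jaw 82.4 F [-0.1 -0.1 -0.9] w 0.011 q7 1.79
yaxis [-0.001  0.    -1.   ] yaw 0.0 shift before yaw [23.7 -0.3  0.6]
shift after yaw [23.7 -0.3  0.6]
```

{"op": "drive_tool", "data": {"increments": "6 0 0 0 255;6 0 0 0 255;5 0 0 0 255;3 0 0 0 255;2 0 0 0 255;1 0 0 0 255;0 0 0 0 255"}}

```text
time: 29.68
position: [0.5982, -0.0593, 0.018]
tool_rot: [-1.269, -1.111, 1.111]
ft_force: [0.5, -0.5, -0.1]
grip_width: 0.01
```

{"op": "drive_tool", "data": {"increments": "1 0 0 0 255;1 0 0 0 255;0 0 0 0 255"}}

```text
time: 30.05
position: [0.5983, -0.0579, 0.0181]
tool_rot: [-1.27, -1.11, 1.111]
ft_force: [-0.6, -1.9, 0.8]
grip_width: 0.005
```

{"op": "drive_tool", "data": {"increments": "1 0 0 0 255;1 0 0 0 255;0 0 0 0 255"}}

```text
time: 30.42
position: [0.5983, -0.0579, 0.0181]
tool_rot: [-1.272, -1.109, 1.112]
ft_force: [-1.4, -5.8, 0.7]
grip_width: 0.005
```

Contact is at the same place as before, and nothing moves under the growing force. A bit more force, then retreat.

{"op": "drive_tool", "data": {"increments": "1 0 0 0 255;1 0 0 0 255;0 0 0 0 255;0 0 0 0 255"}}

```text
time: 30.92
position: [0.5983, -0.0578, 0.0181]
tool_rot: [-1.274, -1.107, 1.113]
ft_force: [-1.1, -8.1, 0.9]
grip_width: 0.005
```

{"op": "drive_tool", "data": {"increments": "-5 0 0 0 255;-10 0 0 0 255;-15 -10 10 0 255;0 -30 30 0 255;0 -30 40 0 255;0 -30 40 0 255;-40 0 20 0 100;-40 0 0 0 0;0 0 0 0 0;0 0 0 0 0"}}

```text
time: 32.17
position: [0.4454, -0.1435, 0.1182]
tool_rot: [-1.268, -1.112, 1.11]
ft_force: [0.3, -0.4, -0.4]
grip_width: 0.375
```

Run:
```python
from h import *
s=snap('scene','scene12');d=snap('top','top12')
crop('scene12',220,175,420,295,4,'c6');crop('top12',255,135,355,195,8,'c7')
print(edges(s));print(tiles(s));print(tiles(d))
for n in('blue','amber'): print(n,pan(tiles(d)[n][0][0]))
print(ctrl.get_state()['position'],ctrl.get_state()['time'])
```

```text
[(-54.0, 26), (5.0, 29), (64.5, 21), (127.0, 40), (186.5, 33)]
{'blue': [(array([603., -17.]), array([38. , 54.8]), np.float32(82.6), 1973)], 'green': [(array([501.2,  97. ]), array([40.8, 55.9]), np.float32(138.7), 2129)], 'amber': [(array([611.4,  42.4]), array([41.1, 54.3]), np.float32(80.9), 2062)]}
{'blue': [(array([601.8, -18. ]), array([45. , 58.2]), np.float32(82.9), 2471)], 'green': [(array([496.3,  95.4]), array([42.9, 57.3]), np.float32(137.4), 2368)], 'amber': [(array([609.8,  41.7]), array([44.7, 57. ]), np.float32(82.6), 2373)]}
blue [-23.4 -23.6]
amber [-23.3  36.6]
[ 0.44572623 -0.14287392  0.11804206] 32.275
```

View pics/c6.png

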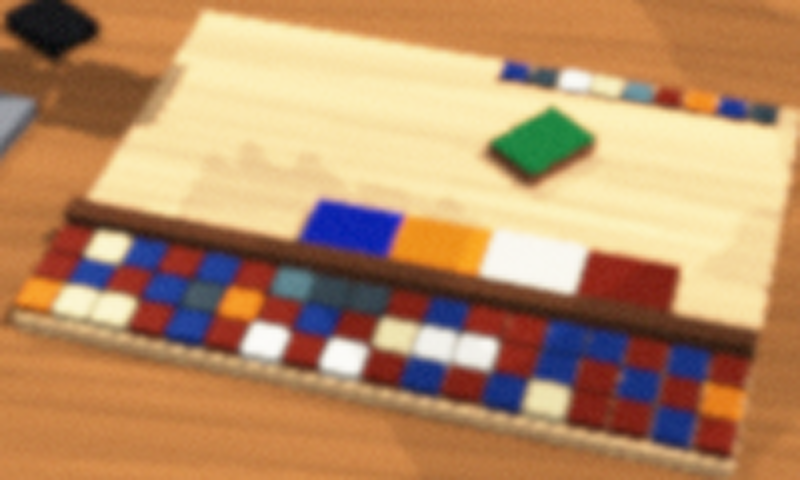

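View pics/c7.png

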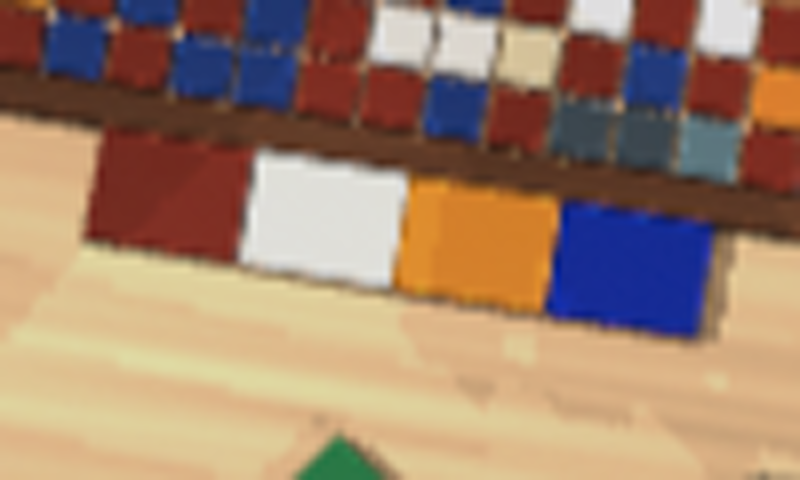

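The row is closed with no visible gaps (boundaries at 5.0, 64.5 and 127 mm) and the arm is clear. I'm handing in.

```bash
python3 -c "
from bench import workorder; print(workorder.close_job())"
```

```text
the job is handed in; nothing more can be done
None
```

The row is closed and the job is handed in at about 32 s of the 72 s allowed. Blue, amber and the strip sit tight together along the batten.

**What I did:** I picked blue across its 60 mm side, set it in the row and eased it against the batten. I then pushed amber flush and pressed from blue's free end until amber met the strip. After that I pressed both near sides into the batten again (about 5 N at the last readings), repeated the end press at about 8 N, and backed the empty gripper away.

**Last checks:**
- **Gaps:** neither camera shows one. The tile boundaries are about 60 mm apart, as they should be.
- **Strip:** it did not move; its far end read 186.0–186.5 mm throughout.
- **Angle:** the top camera puts blue at 82.9° and amber at 82.6°, with the batten at 82.4°.
- **Left alone:** green has not moved. I steered clear of the pot and the nippers, but did not measure them again afterwards.

**What disagreed:**
- The two cameras differed by about 5 mm in absolute x. The fingertips in view showed the top camera to be the right one.
- A test of the near edges to detect a gap at the batten was too rough: it put the strip's two tiles nearly 4 mm apart. So the flush fit there rests on contact readings, which agreed to about 0.2 mm, and on the pictures.
- The scene camera's last angle for amber, 80.9°, is lower than the top camera's. The batten and its neighbours partly cover or blend into the tile's edges in that view.

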